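# Wedge the tile that has room

## Robot

A 6-joint arm with a two-finger parallel gripper is mounted at the origin on a cart in front of the work surface, level with it; the furniture and walls round the work are solid. World frame = base frame: x ahead of the robot, y to its left, z up, the work surface at z = 0. Lengths are in m, angles in rad, forces in N, time in s.
With the tool pointing down it reaches from about 0.25 to 0.775 m from the base axis. Payload 4 kg.
Tool frame: the origin (TCP) lies midway between the tips of the shut fingers; the grasp point (between the pads) lies 19 mm behind it; z points along the fingers, y is the line along which they close (so a half turn about z gives the same grasp; the last joint's range is limited). The gripper opens to 94 mm and grips with 3 to 60 N. Pads are 16 mm wide; open, the fingers measure 119 mm over their backs; the gripper's body (75 mm by 177 mm) begins 78 mm behind the grasp point.
Start: joints at [1.098, 0.087, 1.371, -0, 1.684, -0.103], TCP at [0.199, 0.513, 0.206] pointing down, gripper open.
Joint ranges: [-3.1, 3.1], [-0.76, 2.03], [0.27, 2.55], [-1.08, 4.22], [0.17, 2.65], [-2.57, 2.57]. Speed limits (rad/s): [2.79, 2.79, 3.14, 3.14, 3.14, 3.14].

## Interface

Orientations are given as [roll, pitch, yaw] about the fixed x, y, z axes, in that order (R = Rz(yaw) Ry(pitch) Rx(roll)).
In Python, from bench import robot gives the robot as it stands.
- The arm moves only by the tool servo_tool, never from a script. Its argument "moves" is a list of rows, each a list of 5 numbers: the shift along the tool's x, y, z in units of 25 mm (1.0 is 25 mm), then the turn about the tool's z in units of 6 degrees (1.0 is 6 degrees), then the closure, from 0 (fully open) to 1 (shut). In form: [[dx, dy, dz, yaw, gripper], ...]. A call has 1 to 10 rows; each row is the pose to reach, as a shift and turn from the pose commanded when the call began, along the tool's axes at that moment; what a row does not reach only later rows make up. A row lasts 1/12 s, in which the tool goes at most 41.7 mm and 7.16 degrees, less where a joint would pass 70% of its speed; a pose out of reach is approached as far as the arm can. A call with a gripper value outside its range is refused whole. The fingers move at their own pace and stop on an object; the grip force is fixed at half the most. Time passes only in rows, so rows that repeat a pose let the fingers close. It gives the time, the measured TCP pose, the force, the opening and the grip force at its end, in the units of the state.
- robot.get_obs(): the state, without advancing time (a new reading comes with each control period).
- robot.snapshot(name): name is "scene" or "top" or "wrist"; returns a dict with "image" (400x640x3 uint8, blue, green, red), "fx", "fy", "cx", "cy" (pixels), "eye" and "orientation" of the camera in the world; the wrist camera has in their place "T_tool_cam" (4x4, takes a point from camera to tool coordinates, whose origin is the TCP and whose axes are the flange's). Camera axes: x right, y down, z forward; pixel columns grow to the right and rows downward; lengths in m; the calibration is good to about 2 mm. A picture is of the moment at which its call begins: read the wrist's pose just before it. There is no depth.
- robot.close_job(): hands the job in; it is judged then, once.
The state is a dict: "time": time; "joint_positions": joint angles; "qvel": joint speeds; "joint_torque": joint torques, N m; "tool_pos": TCP position; "ee_rot": TCP orientation; "wrist_force": force on the tool from outside, world axes, zero at the start; "wrist_torque": the same for the moment, N m; "width": finger opening in m; "finger_force": force on a finger pad.
Only numpy, scipy, OpenCV 4.12 (cv2) and the standard library are available. Lean on these libraries where they do the work, as an engineer would, in place of code of your own. Each camera call takes 0.05 s, during which the arm holds its last target. There are 200 camera calls.

## Task

One of the two spacers in the wooden stand is broken off short: drop it into the green rubber bowl. Then take the whole spacer and slide it, upright and foot first, all the way down between the front rail and the tile in the bonding frame where the gap is wide enough for it; leave the other frame's tile alone. Push the spacer against that tile until the tile lies flush along the back fence, and finish still holding the spacer and pressing the tile firmly home - do not let go, and do not disturb the dish, the carved tooth or the eraser.

Things in the scene. Friction and masses are not known exactly. Their poses are not given: they have to be found in the camera images.
- frame_a: Fixed bonding frame, grey base, aluminium bars; origin centre of underside, x from front rail to back fence. Base 120 (x) x 84 (y) x 6 mm: bed at z = 6. Rail: inner face x = -40, 12 thick, top z = 22 (screw heads 24). Fence: inner face x = +44, 12 thick, top z = 32 (heads 34). Side ribs to z = 12, inner faces at y = +-32. Holds tile_short; may be the left or right one.
- frame_a_fence: The tall back fence of frame_a, fixed to it: origin at the centre of the fence's underside (50 mm along x from frame_a's origin, at z = 6), same axes as frame_a; 12 (x) x 84 (y) x 26 (z) mm. Its face at its own x = -6 is the one the tile is pressed against.
- frame_b: Fixed bonding frame, grey base, aluminium bars; origin centre of underside, x from front rail to back fence. Base 120 (x) x 84 (y) x 6 mm: bed at z = 6. Rail: inner face x = -40, 12 thick, top z = 22 (screw heads 24). Fence: inner face x = +44, 12 thick, top z = 32 (heads 34). Side ribs to z = 12, inner faces at y = +-32. Identical to frame_a; holds tile_long.
- tile_short: White ceramic test tile, 56 (x) x 56 (y) x 14 (z) mm, about 0.11 kg, loose on frame_a's bed with its x roughly along the frame's x; origin at the centre of its underside. It starts 4 to 9 mm short of the back fence and a little skewed, which leaves about 17 to 24 mm before the front rail. Flush, its origin is at x = +16 in frame_a.
- tile_long: White ceramic test tile, 74 (x) x 56 (y) x 14 (z) mm, loose in frame_b; origin at the centre of its underside. It leaves at most 10 mm before the front rail, too little for a spacer.
- rack: Wooden stand fixed to the bench, 28 (x) x 118 (y) x 24 (z) mm, origin at the centre of its underside; two slots 14 x 35 mm, 20 deep (floor at z = 4), at y = +-30, in which the spacers stand upright, in either order.
- spacer_whole: Whole spacer, grey plastic, 12 thick (x) x 32 wide (y) x 62 high (z) mm, about 0.04 kg; origin at the centre of its foot, z up to the grip end. The lowest 6 mm narrow to a foot 6 mm thick. Flat top with a small dark pin through it. Stands in the stand with its x along the stand's x, 42 mm showing above the wood; pinch it across the 12 mm.
- spacer_broken: Broken spacer: the same section but only 42 mm high, to an uneven slanting break (up to 5 mm more); 22 mm of its flat sides show above the stand. Origin at the centre of its foot; pinch it across the 12 mm.
- reject_bowl: Green rubber mixing bowl standing loose on the bench, 117 mm across the rim, 62 mm high, inside floor about 60 mm across at z = 6; origin at the centre of its underside, z up.
- dish: Bystander: glass dish 91 mm across, 14 mm high; origin at the centre of its underside.
- molar: Bystander: white carved tooth on a square foot, 24 x 24 x 48 mm; origin at the centre of its underside.
- rubber: Bystander: eraser 19 x 42 x 12 mm; origin on its underside.
There are look-alikes about, which are no part of the job. Leave any orange or turquoise look-alike of the frame_a alone.

How it is judged:
By the outcome, as a careful person would: the job done as asked, in the order asked, and still so for the second after the job is handed in, while the arm keeps its last pose, push and grip.
It also fails if it takes over 61 s, if anything falls off the work surface, if the arm or the gripper's body presses on something with over 40 N, if the wrist force passes 120 N, or if a joint passes its speed limit or range.

## Working session

There is one attempt and no reset: what is moved stays moved. The work goes in short steps, Python scripts to look and compute and a tool call to move; the robot and the scene stay as the last step left them, time stands still between calls to the robot, and variables do not carry over. Pictures are saved under pics/ and viewed, at most 10 in all, crops included, and the job is handed in when it is done.

Besides the shell and the picture viewer there is one more tool, called after "Emit:" as name(argument=value, ...) on one line, values as JSON. servo_tool: Moves the arm, as the interface text tells. Its arguments: {"type":"object","properties":{"moves":{"type":"array"}},"required":["moves"]}

```bash
mkdir -p pics; cat > h.py <<'E'
import numpy as np, cv2
from scipy.spatial.transform import Rotation as R
from bench import robot
def cam(s,tool=None):
    if "eye" in s:
        o=np.array(s["orientation"],float)
        M=o if o.shape==(3,3) else R.from_euler('xyz',o).as_matrix()
        return np.array(s["eye"],float),M
    T=np.array(s["T_tool_cam"]);p,r=tool
    W=np.eye(4);W[:3,:3]=R.from_euler('xyz',r).as_matrix();W[:3,3]=p
    W=W@T
    return W[:3,3],W[:3,:3]
def ray(s,u,v,z,tool=None):
    e,M=cam(s,tool)
    d=M@np.array([(u-s["cx"])/s["fx"],(v-s["cy"])/s["fy"],1])
    return e+d*(z-e[2])/d[2]
def proj(s,P,tool=None):
    e,M=cam(s,tool);c=M.T@(np.array(P)-e)
    return c[0]/c[2]*s["fx"]+s["cx"],c[1]/c[2]*s["fy"]+s["cy"]
E
python3 - <<'E'
from h import *
import pickle
o=robot.get_obs();print(o)
for n in("top","scene"):
    s=robot.snapshot(n);pickle.dump(s,open(n+'.pkl','wb'));cv2.imwrite(f'pics/{n}.png',s["image"]);print({k:v for k,v in s.items() if k!="image"})
E
```

```text
{'time': 0.0, 'joint_positions': array([ 1.09791697e+00,  8.79459431e-02,  1.37224774e+00, -8.53071577e-05,
        1.68359872e+00, -1.03071747e-01]), 'qvel': array([ 0.00025456, -0.0003952 , -0.00081642,  0.00046688,  0.00161059,
       -0.00132559]), 'joint_torque': array([-6.93080092e-04, -3.40175414e+01, -3.02432084e+01,  7.19077815e-02,
        3.25508905e-02, -1.43550951e-04]), 'tool_pos': array([0.19855411, 0.51231613, 0.20431244]), 'ee_rot': array([-3.13939586e+00, -1.41994625e-04,  2.77177538e+00]), 'wrist_force': array([ 0.05249747, -0.41426336, -0.07581207]), 'wrist_torque': array([-0.04087105, -0.02748026, -0.04651246]), 'finger_force': 0.0, 'width': 0.09395158981554873}
{'fx': 496.97658610377886, 'fy': 496.97658610377886, 'cx': 320.22703534062026, 'cy': 206.60038902228553, 'eye': array([ 0.46280566, -0.03253913,  1.51471914]), 'orientation': array([-3.09422603, -0.00643152, -1.58945193])}
{'fx': 492.4849200687498, 'fy': 492.4849200687498, 'cx': 319.5301436478091, 'cy': 206.71381027872044, 'eye': array([-0.33158974, -0.80216271,  0.80362866]), 'orientation': array([-2.15771177,  0.01697928, -0.86305867])}
```

View pics/top.png

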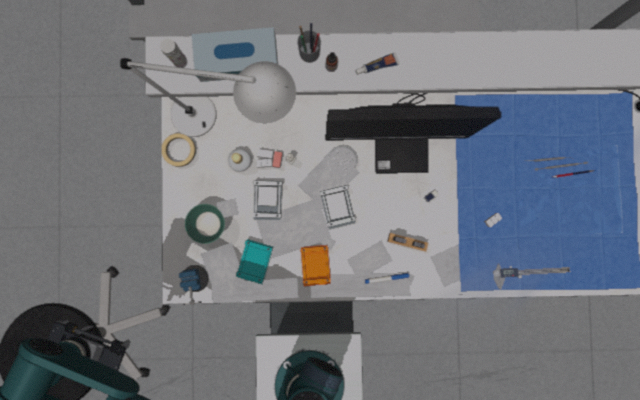

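View pics/scene.png

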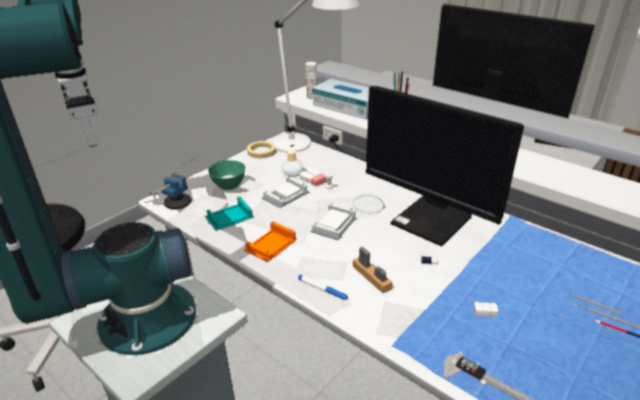

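The top view shows the bowl at (205,223), the frames at (268,198) and (338,206), the rack at (408,240), the orange and turquoise look-alikes below them, the dish at (343,160) and the monitor behind. The scene view shows the taller spacer on the rack's left end, around (364,257).

```bash
python3 - <<'E'
from h import *
a=cv2.imread('pics/top.png');b=cv2.imread('pics/scene.png')
f=lambda i,x,y,w,h,k:cv2.resize(i[y:y+h,x:x+w],None,fx=k,fy=k,interpolation=cv2.INTER_CUBIC)
A=f(a,245,170,120,60,6.6)[:300];
B=np.hstack([f(a,380,220,55,40,7.2)[:288,:396],f(b,345,240,55,40,7.2)[:288,:396]])
B=cv2.resize(B,(792,288));A=cv2.resize(f(a,245,170,120,45,6.6),(792,297));
cv2.imwrite('pics/c1.png',np.vstack([A,B]))
E
```

```text
(no output)
```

View pics/c1.png

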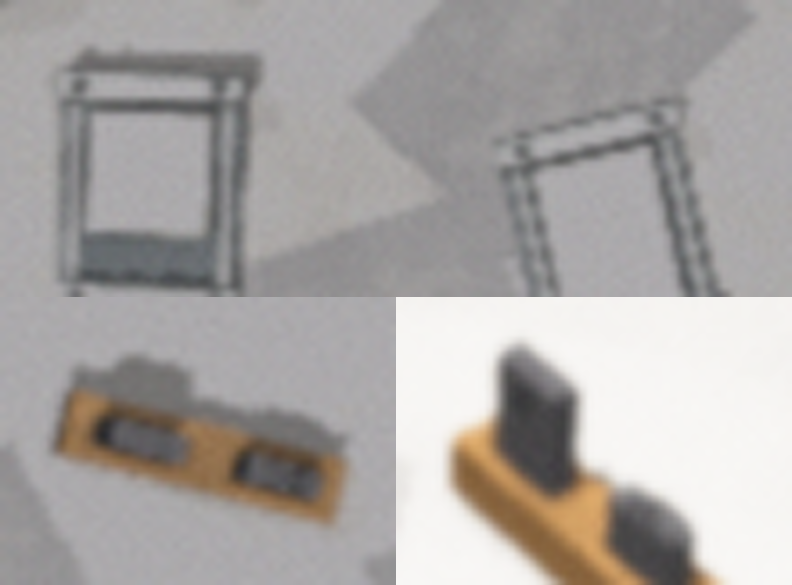

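```bash
python3 - <<'E'
from h import *
import pickle
s=pickle.load(open('top.pkl','rb'))
B=lambda x,y,z:ray(s,380+x/7.2,220+(y-297)/7.2,z)
A=lambda x,y,z:ray(s,245+x/6.6,170+y/6.6,z)
np.set_printoptions(precision=4,suppress=True)
c=[B(72,392,.024),B(348,457,.024),B(330,523,.024),B(55,452,.024)]
print('rack',*c,np.mean(c,0),np.linalg.norm(c[1]-c[0]))
print('whole',B(146,440,.066),'broken',B(280,472,.048))
print('fence',A(62,70,.032),A(250,78,.032),'rail in',A(82,285,.022),A(212,285,.022),'tile front',A(82,235,.02),A(212,235,.02),'tileback',A(90,112,.02),A(212,112,.02))
print('frame b fence',A(498,145,.032),A(685,100,.032))
for n,u,v,z in(('bowlL',185,223,.062),('bowlR',225,223,.062),('bowlT',205,204,.062),('bowlB',205,243,.062),('dish',343,160,.01),('tooth',293,157,.04),('monitor',329,138,.1)):print(n,ray(s,u,v,z))
E
```

```text
rack [ 0.4496 -0.2511  0.024 ] [ 0.4205 -0.3654  0.024 ] [ 0.3932 -0.3571  0.024 ] [ 0.4248 -0.2434  0.024 ] [ 0.422  -0.3043  0.024 ] 0.11794935857387065
whole [ 0.4301 -0.2744  0.066 ] broken [ 0.4156 -0.332   0.048 ]
fence [0.6144 0.1521 0.032 ] [0.6092 0.067  0.032 ] rail in [0.5171 0.1455 0.022 ] [0.516  0.0864 0.022 ] tile front [0.5399 0.1454 0.02  ] [0.5388 0.0862 0.02  ] tileback [0.5961 0.141  0.02  ] [0.5951 0.0854 0.02  ]
frame b fence [ 0.5767 -0.0449  0.032 ] [ 0.5956 -0.1301  0.032 ]
bowlL [0.4908 0.3521 0.062 ]
bowlR [0.4887 0.2356 0.062 ]
bowlT [0.5453 0.2934 0.062 ]
bowlB [0.4315 0.2943 0.062 ]
dish [ 0.6747 -0.1155  0.01  ]
tooth [0.6822 0.0351 0.04  ]
monitor [ 0.7262 -0.0717  0.1   ]
```

```bash
cat >> h.py <<'E'
np.set_printoptions(precision=4,suppress=True)
def go(x,y,z,yaw=None):
    """tool-axis shift/turn in move units from the measured pose; yaw mod pi"""
    o=robot.get_obs();M=R.from_euler('xyz',o["ee_rot"]).as_matrix()
    d=M.T@(np.array([x,y,z])-o["tool_pos"])/.025
    t=0
    if yaw is not None:
        t=-((yaw-o["ee_rot"][2]+np.pi/2)%np.pi-np.pi/2);t=np.degrees(t)/6
    print('d',d,'t',t,'rows>=',np.linalg.norm(d)*25/41.7,abs(t)*6/7.16,'cos/sin', 'J1',o["joint_positions"][[0,5]],o["tool_pos"],o["ee_rot"],o["time"])
E
python3 - <<'E'
from h import *
go(.41,-.305,.23,1.32)
s=robot.snapshot("wrist");print(s["T_tool_cam"],s["fx"])
E
```

```text
d [-19.7023 -27.4301  -0.9729] t 13.863439423234944 rows>= 20.255817047970464 11.617407337906377 cos/sin J1 [ 1.0979 -0.1031] [0.1986 0.5124 0.2045] [-3.1397 -0.0002  2.7718] 0.1
[[ 0.0006 -0.9716 -0.2367  0.0678]
 [ 1.      0.0007 -0.0004  0.0013]
 [ 0.0005 -0.2367  0.9716 -0.18  ]
 [ 0.      0.      0.      1.    ]] 288.06845517603
```

Emit:
servo_tool(moves=[[-0.8, -1.1, 0, 0.6, 0.3], [-1.7, -2.4, -0.1, 1.2, 0.3], [-2.6, -3.7, -0.2, 1.8, 0.3], [-3.5, -5.0, -0.2, 2.4, 0.3], [-4.4, -6.3, -0.3, 3.0, 0.3], [-5.3, -7.5, -0.3, 3.6, 0.3], [-6.2, -8.7, -0.4, 4.2, 0.3], [-7.1, -9.9, -0.4, 4.8, 0.3], [-8.0, -11.1, -0.5, 5.4, 0.3], [-8.9, -12.4, -0.5, 6.0, 0.3]])

```text
time: 0.98
tool_pos: [0.2942, 0.1419, 0.2182]
ee_rot: [3.14, 0.0, 2.142]
wrist_force: [1.0, -0.2, 0.6]
width: 0.0658
finger_force: 0.0
```

```bash
python3 -c "
from h import *
go(.41,-.305,.23,1.32)"
```

```text
d [-17.5464  -5.76    -0.4741] t 7.845847251379181 rows>= 11.075375666303154 6.574732333557972 cos/sin J1 [ 0.2753 -0.2955] [0.2942 0.1419 0.2182] [3.1403 0.0003 2.1416] 0.9833
```

Emit:
servo_tool(moves=[[-1.5, -0.5, 0, 0.7, 0.3], [-3, -1, -0.1, 1.4, 0.3], [-4.5, -1.5, -0.1, 2.1, 0.3], [-6, -2, -0.2, 2.8, 0.3], [-7.5, -2.5, -0.2, 3.5, 0.3], [-9, -3, -0.3, 4.2, 0.3], [-10.5, -3.5, -0.3, 5, 0.3], [-12, -4, -0.3, 5.8, 0.3], [-13.5, -4.5, -0.4, 6.6, 0.3], [-15, -5, -0.4, 7.4, 0.3]])

```text
time: 1.82
tool_pos: [0.3923, -0.2417, 0.228]
ee_rot: [3.141, -0.0, 1.363]
wrist_force: [0.3, 0.2, 0.2]
width: 0.0662
finger_force: 0.0
```

Emit:
servo_tool(moves=[[-1, 1, 0, 0, 0.3], [-1, 1, 0, 0, 0.3], [-1, 1, 0, 0, 0.3]])

```text
time: 2.07
tool_pos: [0.4117, -0.27, 0.2261]
ee_rot: [-3.138, -0.002, 1.367]
wrist_force: [-0.1, 0.8, -0.8]
width: 0.0658
finger_force: 0.0
```

```bash
python3 -c "
from h import *
import pickle
go(.4146,-.3333,.15,1.32)
o=robot.get_obs();s=robot.snapshot('wrist')
pickle.dump((s,o),open('w1.pkl','wb'));cv2.imwrite('pics/w1.png',s['image'])
t=(o['tool_pos'],o['ee_rot'])
for p in((.4146,-.3333,.044),(.4294,-.275,.066),(.422,-.304,.024)):print(proj(s,p,t))"
```

```text
d [-2.4637  0.6395  3.0373] t 0.4456073970934306 rows>= 2.375814122022644 0.373414019910696 cos/sin J1 [-0.6959 -0.4917] [ 0.4117 -0.27    0.2261] [-3.138  -0.0023  1.3667] 2.0667
(np.float64(333.78314115223947), np.float64(231.52082896863058))
(np.float64(337.16163837053557), np.float64(190.58214185145283))
(np.float64(334.43801495180617), np.float64(205.71757320233235))
```

View pics/w1.png

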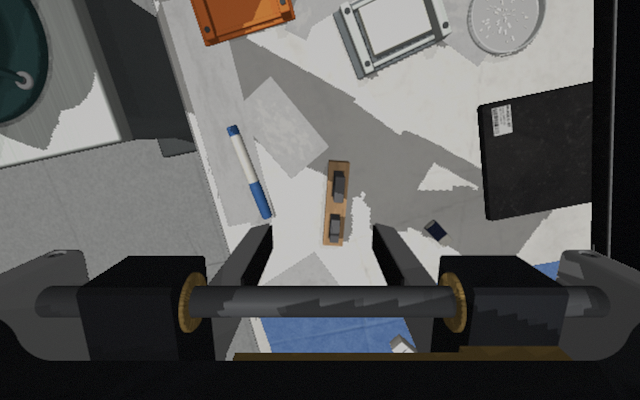

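The wrist view shows the rack upright in the image, with the whole spacer at about (339,186) and the broken one at about (335,226). Both lie within 2–4 px of where I predicted.

Emit:
servo_tool(moves=[[-0.8, 0.2, 1, 0.2, 0.3], [-1.6, 0.4, 2, 0.5, 0.3], [-2.4, 0.6, 3, 0.5, 0.3], [-2.4, 0.6, 3.6, 0.5, 0.3], [-2.4, 0.6, 3.6, 0.5, 0.3], [-2.4, 0.6, 3.6, 0.5, 0.3]])

```text
time: 2.62
tool_pos: [0.414, -0.3291, 0.1379]
ee_rot: [-3.141, -0.001, 1.317]
wrist_force: [-0.7, 0.3, 0.5]
width: 0.0661
finger_force: 0.0
```

```bash
python3 -c "
from h import *
import pickle
go(.4146,-.3333,.029,1.32)
o=robot.get_obs();s=robot.snapshot('wrist')
pickle.dump((s,o),open('w2.pkl','wb'))
t=(o['tool_pos'],o['ee_rot'])
for p in((.4146,-.3333,.044),(.4294,-.275,.066),(.422,-.304,.024)):print(proj(s,p,t))
i=s['image'][90:290,220:440];cv2.imwrite('pics/w2.png',cv2.resize(i,None,fx=3,fy=3,interpolation=2)[:600])"
```

```text
d [-0.1602  0.0683  4.3573] t -0.024326790394239937 rows>= 2.6143479900697097 0.020385578542659166 cos/sin J1 [-0.7792 -0.5259] [ 0.414  -0.3291  0.1379] [-3.1405 -0.0012  1.3175] 2.6167
(np.float64(323.0474426648883), np.float64(206.67786411511267))
(np.float64(322.8670009468855), np.float64(145.77012148683522))
(np.float64(322.8733525797119), np.float64(173.21413462235847))
```

View pics/w2.png

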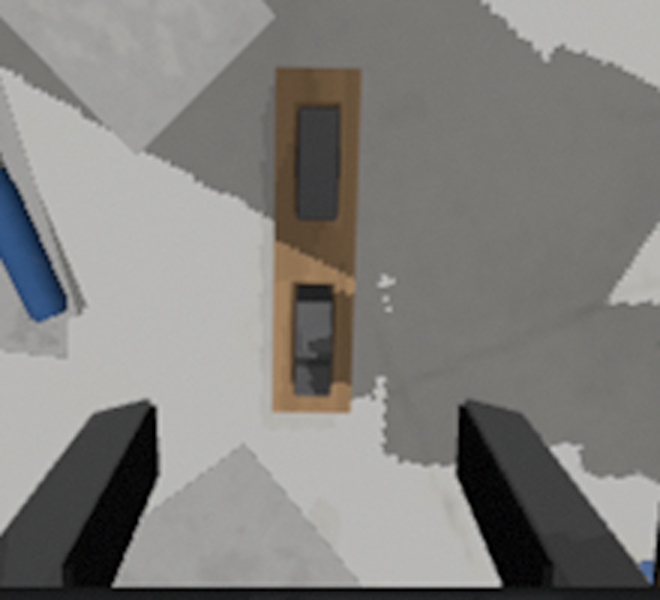

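The closer wrist crop shows the rack spanning crop pixels (276,69) to (350,411). The whole spacer's top is at the top, around (318,160), and the broken one is around (313,340).

```bash
python3 -c "
from h import *
import pickle
s,o=pickle.load(open('w2.pkl','rb'));t=(o['tool_pos'],o['ee_rot'])
f=lambda x,y,z:ray(s,220+x/3,90+y/3,z,t)
c=np.array([f(276,69,.024),f(361,69,.024),f(350,411,.024),f(273,411,.024)]);m=c.mean(0)
print(c,m)
d=(c[0]+c[1]-c[2]-c[3])/2;print('len',np.linalg.norm(d),'w',np.linalg.norm(c[0]-c[1]),np.linalg.norm(c[2]-c[3]));d/=np.linalg.norm(d);yaw=np.arctan2(-d[0],d[1])
print('yaw',yaw,'whole',m+.03*d,'broken',m-.03*d,'wholetop',f(318,140,.066),'broken mid',f(313,345,.045))
b=m-.03*d;go(b[0],b[1],.029,yaw+np.pi/2)
"
```

```text
[[ 0.4265 -0.2439  0.024 ]
 [ 0.4533 -0.2509  0.024 ]
 [ 0.4218 -0.364   0.024 ]
 [ 0.3951 -0.3571  0.024 ]] [ 0.4242 -0.304   0.024 ]
len 0.11748210261835458 w 0.02772258726594403 0.02758631488750467
yaw -0.27073223631864796 whole [ 0.4322 -0.2751  0.024 ] broken [ 0.4162 -0.3329  0.024 ] wholetop [ 0.4339 -0.2683  0.066 ] broken mid [ 0.4163 -0.3317  0.045 ]
d [-0.1031  0.0784  4.4163] t 0.16778699245813786 rows>= 2.648807184404662 0.14060362496492 cos/sin J1 [-0.779  -0.5259] [ 0.4148 -0.3298  0.1394] [3.14   0.0005 1.3176] 2.6667
```

Emit:
servo_tool(moves=[[-0.1, 0.1, 1.2, 0.2, 0.3], [-0.1, 0.1, 2.4, 0.2, 0.3], [-0.1, 0.1, 3.4, 0.2, 0.3], [-0.1, 0.1, 4.1, 0.2, 0.3], [-0.1, 0.1, 4.3, 0.2, 0.3], [-0.1, 0.1, 4.3, 0.2, 0.3], [-0.1, 0.1, 4.3, 0.2, 0.3]])

```text
time: 3.25
tool_pos: [0.4175, -0.3344, 0.0328]
ee_rot: [3.138, 0.002, 1.296]
wrist_force: [-0.1, 0.4, -0.1]
width: 0.0658
finger_force: 0.0
```

```bash
python3 -c "
from h import *
go(.4162,-.3329,.028,1.3)"
```

```text
d [ 0.0436 -0.0676  0.1915] t -0.03787299866106166 rows>= 0.12450435238243622 0.03173714971597346 cos/sin J1 [-0.7814 -0.5067] [ 0.4175 -0.3344  0.0328] [3.1383 0.0016 1.296 ] 3.25
```

Emit:
servo_tool(moves=[[0, -0.06, 0.15, 0, 0.3], [0, -0.06, 0.15, 0, 0.5], [0, -0.06, 0.15, 0, 0.7], [0, -0.06, 0.15, 0, 0.8], [0, -0.06, 0.15, 0, 0.85], [0, -0.06, 0.15, 0, 0.9], [0, -0.06, 0.15, 0, 1], [0, -0.06, 0.15, 0, 1], [0, -0.06, 0.15, 0, 1]])

```text
time: 4.0
tool_pos: [0.4148, -0.3334, 0.0266]
ee_rot: [-3.141, -0.0, 1.295]
wrist_force: [0.6, 0.2, 0.3]
width: 0.0156
finger_force: 0.0
```

Emit:
servo_tool(moves=[[0, 0, -0.2, 0, 1], [0, 0, -0.4, 0, 1], [0, 0, -0.8, 0, 1], [0, 0, -1.2, 0, 1], [0, 0, -2, 0, 1], [0, 0, -3, 0, 1], [0, 0, -4, 0, 1], [0, 0, -5, 0, 1]])

```text
time: 4.67
tool_pos: [0.4149, -0.3335, 0.1542]
ee_rot: [3.14, 0.001, 1.295]
wrist_force: [0.4, 0.5, 0.4]
width: 0.0116
finger_force: 30.0
```

```bash
python3 -c "
from h import *
go(.489,.294,.16)"
```

```text
d [24.9606 -3.9767 -0.2528] t 0 rows>= 15.153898590652828 0.0 cos/sin J1 [-0.7837 -0.5082] [ 0.4149 -0.3335  0.1542] [3.1403 0.0006 1.2953] 4.6667
```

Emit:
servo_tool(moves=[[0.8, -0.1, 0, 0, 1], [2.1, -0.3, 0, 0, 1], [3.6, -0.6, 0, 0, 1], [5.1, -0.8, 0, 0, 1], [6.6, -1.1, 0, 0, 1], [8.1, -1.3, 0, 0, 1], [9.6, -1.5, 0, 0, 1], [11.1, -1.8, 0, 0, 1], [12.6, -2, 0, 0, 1], [14.1, -2.2, 0, 0, 1]])

```text
time: 5.5
tool_pos: [0.458, 0.0225, 0.1534]
ee_rot: [3.139, -0.001, 1.295]
wrist_force: [1.7, -0.7, -0.4]
width: 0.0114
finger_force: 30.0
```

Emit:
servo_tool(moves=[[1.5, -0.2, 0, 0, 1], [3, -0.5, 0, 0, 1], [4.5, -0.7, 0, 0, 1], [6, -1, 0, 0, 1], [7.5, -1.2, 0, 0, 1], [8.8, -1.4, 0, 0, 1], [9.8, -1.6, 0, 0, 1], [10.5, -1.7, 0, 0, 1], [10.7, -1.7, 0, 0, 1], [10.7, -1.7, 0, 0, 1]])

```text
time: 6.33
tool_pos: [0.4898, 0.2906, 0.1525]
ee_rot: [3.141, -0.0, 1.297]
wrist_force: [-0.6, 0.3, -0.7]
width: 0.0116
finger_force: 30.0
```

```bash
python3 -c "
from h import *
print(robot.get_obs()['finger_force'])
go(.489,.294,.075)"
```

```text
29.999324083328247
d [ 0.1188 -0.0714  3.0997] t 0 rows>= 1.8602189132098803 0.0 cos/sin J1 [0.4361 0.7097] [0.4898 0.2906 0.1525] [ 3.1408 -0.0005  1.2972] 6.3333
```

Emit:
servo_tool(moves=[[0.1, -0.1, 1, 0, 1], [0.1, -0.1, 2, 0, 1], [0.1, -0.1, 3, 0, 1], [0.1, -0.1, 4, 0, 1], [0.1, -0.1, 4.3, 0, 1], [0.1, -0.1, 4.3, 0, 1], [0.1, -0.1, 4.3, 0, 0.68], [0.1, -0.1, 4.3, 0, 0.68], [0.1, -0.1, 4.3, 0, 0.68], [0.1, -0.1, 4.3, 0, 0.68]])

```text
time: 7.17
tool_pos: [0.4892, 0.2932, 0.0463]
ee_rot: [3.139, -0.002, 1.295]
wrist_force: [-0.2, -0.4, -0.3]
width: 0.0296
finger_force: 0.0
```

Emit:
servo_tool(moves=[[0, 0, -0.5, 0, 0.68], [0, 0, -1.5, 0, 0.68], [0, 0, -2.7, 0, 0.68], [0, 0, -4, 0, 0.68], [0, 0, -5, 0, 0.68], [-1.5, 0.2, -6, 0, 0.5], [-3, 0.4, -6, 0, 0.5], [-4, 0.6, -6, 0, 0.3], [-5, 0.7, -6, 0, 0.3], [-5.3, 0.7, -6, 0, 0.3]])

```text
time: 8.0
tool_pos: [0.4688, 0.1579, 0.1964]
ee_rot: [3.138, -0.0, 1.292]
wrist_force: [-0.3, 0.1, -0.4]
width: 0.0601
finger_force: 0.0
```

```bash
python3 -c "
from h import *
import pickle
o=robot.get_obs();s=robot.snapshot('wrist')
pickle.dump((s,o),open('w3.pkl','wb'));cv2.imwrite('pics/w3.png',s['image'])
go(.53,.115,.2)
"
```

```text
d [-0.9861  2.8352 -0.1484] t 0 rows>= 1.8018312899514621 0.0 cos/sin J1 [0.2115 0.4901] [0.4686 0.1582 0.1961] [ 3.1391 -0.0003  1.2922] 8.05
```

View pics/w3.png

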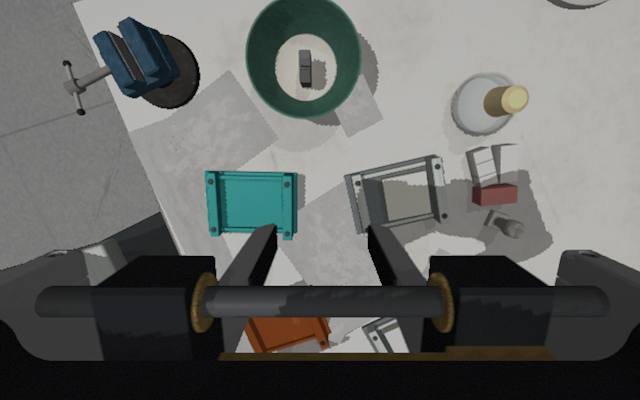

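The broken spacer now stands inside the bowl at (305,68). Next I'll measure frame_a up close.

```bash
python3 -c "
from h import *
go(.55,.1,.14,1.51)
"
```

```text
d [-1.3437  3.7633  2.2538] t -2.0800285870930635 rows>= 2.750458628012956 1.7430407154411147 cos/sin J1 [0.2115 0.4901] [0.4686 0.1582 0.1961] [ 3.1391 -0.0003  1.2922] 8.05
```

Emit:
servo_tool(moves=[[-0.4, 1.2, 0.7, -0.7, 0.3], [-0.8, 2.4, 1.4, -1.4, 0.3], [-1.3, 3.4, 2, -2.1, 0.3], [-1.3, 3.8, 2.2, -2.1, 0.3], [-1.3, 3.8, 2.2, -2.1, 0.3], [-1.3, 3.8, 2.2, -2.1, 0.3]])

```text
time: 8.55
tool_pos: [0.5513, 0.1046, 0.1394]
ee_rot: [-3.141, -0.001, 1.514]
wrist_force: [-0.4, 0.1, 0.2]
width: 0.0659
finger_force: 0.0
```

```bash
python3 -c "
from h import *
import pickle
o=robot.get_obs();s=robot.snapshot('wrist')
pickle.dump((s,o),open('w4.pkl','wb'))
i=s['image'][60:260,210:470];cv2.imwrite('pics/w4.png',cv2.resize(i,None,fx=3,fy=3,interpolation=2))
go(.55,.1,.14,1.51)
"
```

```text
d [-0.1964 -0.0393  0.0089] t 0.052232638256654466 rows>= 0.12020919589763149 0.043770367254179716 cos/sin J1 [0.0862 0.1416] [0.5513 0.1048 0.1402] [ 3.141  -0.0012  1.5155] 8.6
```

View pics/w4.png

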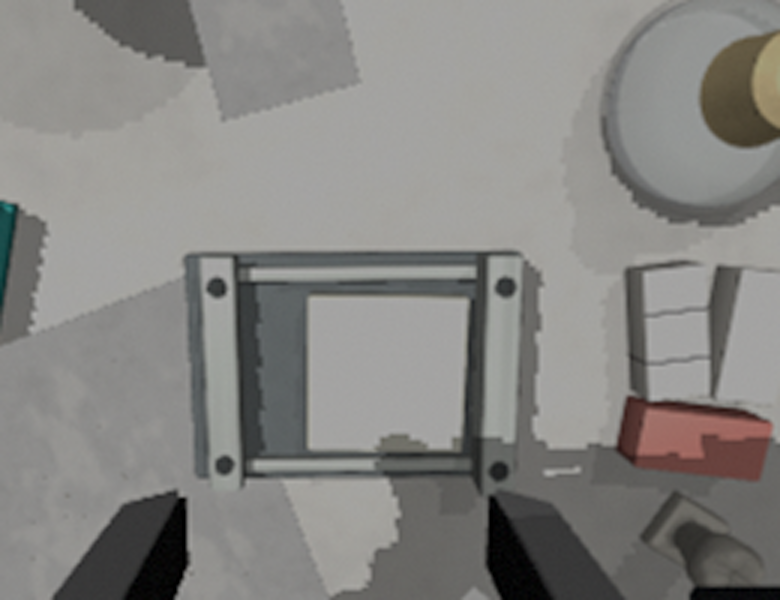

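The crop shows frame_a with its rail on the left (inner edge near column 239), its fence on the right (inner edge near 482), and the tile top spanning about (307,294) to (466,454).

```bash
python3 -c "
from h import *
import pickle
s,o=pickle.load(open('w4.pkl','rb'));t=(o['tool_pos'],o['ee_rot'])
f=lambda x,y,z:ray(s,210+x/3,60+y/3,z,t)[:2]
for n,a,b in(('railin',f(235,257,.022),f(243,488,.022)),('railout',f(200,257,.022),f(213,490,.022)),('fencein',f(484,254,.032),f(480,490,.032)),('fenceout',f(522,254,.032),f(514,490,.032)),('tilefront',f(308,294,.02),f(307,452,.02)),('tileback',f(468,294,.02),f(464,454,.02)),('screwsrail',f(216,287,.024),f(225,465,.024)),('screwfence',f(505,287,.034),f(499,471,.034))):
  d=a-b;print(n,a,b,'mid',(a+b)/2,'len',np.linalg.norm(d),'yaw',np.arctan2(-d[0],d[1]))
"
```

```text
railin [0.5208 0.1602] [0.5169 0.0782] mid [0.5189 0.1192] len 0.08210092456111118 yaw -0.048180980094335815
railout [0.509  0.1609] [0.506 0.078] mid [0.5075 0.1195] len 0.08287666145563664 yaw -0.03623965895244264
fencein [0.6034 0.1571] [0.6008 0.0761] mid [0.6021 0.1166] len 0.0810276493285499 yaw -0.03256848039020249
fenceout [0.6158 0.1564] [0.6126 0.0755] mid [0.6142 0.1159] len 0.08101222815835395 yaw -0.039418257279211846
tilefront [0.5447 0.1462] [0.5407 0.0898] mid [0.5427 0.118 ] len 0.05651605885617831 yaw -0.06979411304642395
tileback [0.5997 0.1432] [0.5971 0.086 ] mid [0.5984 0.1146] len 0.057246974369740626 yaw -0.044850623418909344
screwsrail [0.5138 0.1507] [0.5114 0.0878] mid [0.5126 0.1192] len 0.06294488266380802 yaw -0.03759874368299916
screwfence [0.6098 0.1462] [0.6071 0.0833] mid [0.6085 0.1147] len 0.06293953157184315 yaw -0.042457221986220664
```

```bash
python3 -c "
from h import *
go(.4322,-.2751,.14,1.3)
"
```

```text
d [-15.438   -3.9144  -0.011 ] t 2.0575849212145356 rows>= 9.548289197037747 1.7242331742021246 cos/sin J1 [0.0862 0.1416] [0.5513 0.1048 0.1402] [ 3.141  -0.0012  1.5155] 8.6
```

Emit:
servo_tool(moves=[[-1.2, -0.3, 0, 0.2, 0.3], [-2.7, -0.7, 0, 0.4, 0.3], [-4.2, -1.1, 0, 0.7, 0.3], [-5.8, -1.5, 0, 0.9, 0.3], [-7.4, -1.9, 0, 1.1, 0.3], [-9, -2.3, 0, 1.3, 0.3], [-10.6, -2.7, 0, 1.5, 0.3], [-12.2, -3.1, 0, 1.7, 0.3], [-13.6, -3.5, 0, 1.9, 0.3], [-14.8, -3.8, 0, 2, 0.3]])

```text
time: 9.43
tool_pos: [0.4356, -0.2617, 0.1414]
ee_rot: [3.138, 0.001, 1.305]
wrist_force: [0.1, -0.1, -0.3]
width: 0.0656
finger_force: 0.0
```

Emit:
servo_tool(moves=[[-0.6, -0.1, 0, 0, 0.3], [-0.6, -0.1, 0, 0, 0.3], [-0.6, -0.1, 0.5, 0, 0.3], [-0.6, -0.1, 1, 0, 0.3], [-0.6, -0.1, 1, 0, 0.3]])

```text
time: 9.85
tool_pos: [0.4292, -0.272, 0.1131]
ee_rot: [-3.139, -0.002, 1.307]
wrist_force: [-0.7, 0.1, 0.1]
width: 0.0657
finger_force: 0.0
```

```bash
python3 -c "
from h import *
go(.4322,-.2751,.027,1.3)
"
```

```text
d [-0.0975  0.1544  3.4415] t 0.06921698787944221 rows>= 2.066171599092142 0.05800306246880632 cos/sin J1 [-0.6771 -0.4136] [ 0.4292 -0.272   0.1131] [-3.1394 -0.0021  1.3072] 9.85
```

Emit:
servo_tool(moves=[[-0.1, 0.15, 1, 0.1, 0.3], [-0.1, 0.15, 2, 0.1, 0.3], [-0.1, 0.15, 3, 0.1, 0.3], [-0.1, 0.15, 3.35, 0.1, 0.3], [-0.1, 0.15, 3.35, 0.1, 0.4], [-0.1, 0.15, 3.35, 0.1, 0.5]])

```text
time: 10.35
tool_pos: [0.4333, -0.2775, 0.0316]
ee_rot: [3.141, 0.0, 1.296]
wrist_force: [-0.3, 0.3, 0.2]
width: 0.0556
finger_force: 0.0
```

```bash
python3 -c "
from h import *
go(.4322,-.2751,.027,1.3)
"
```

```text
d [ 0.0781 -0.0699  0.1839] t -0.0344726574975317 rows>= 0.12691930630740134 0.02888770181357405 cos/sin J1 [-0.68   -0.4056] [ 0.4333 -0.2775  0.0316] [3.1405 0.0001 1.2964] 10.35
```

Emit:
servo_tool(moves=[[0.06, -0.06, 0.18, 0, 0.5], [0.06, -0.06, 0.18, 0, 0.7], [0.06, -0.06, 0.18, 0, 0.8], [0.06, -0.06, 0.18, 0, 0.9], [0.06, -0.06, 0.18, 0, 1], [0.06, -0.06, 0.18, 0, 1], [0.06, -0.06, 0.18, 0, 1], [0.06, -0.06, 0.18, 0, 1], [0.06, -0.06, 0.18, 0, 1], [0.06, -0.06, 0.18, 0, 1]])

```text
time: 11.18
tool_pos: [0.4315, -0.2763, 0.0262]
ee_rot: [3.141, 0.0, 1.295]
wrist_force: [-0.4, 1.1, 2.0]
width: 0.0119
finger_force: 30.0
```

Emit:
servo_tool(moves=[[0, 0, -0.3, 0, 1], [0, 0, -0.7, 0, 1], [0, 0, -1.2, 0, 1], [0, 0, -2, 0, 1], [0, 0, -3, 0, 1], [0, 0, -4, 0, 1], [0, 0, -4, 0, 1]])

```text
time: 11.77
tool_pos: [0.4344, -0.2784, 0.133]
ee_rot: [3.13, 0.005, 1.295]
wrist_force: [0.9, -0.2, 0.7]
width: 0.0117
finger_force: 30.0
```

```bash
python3 -c "
from h import *
go(.5308,.1184,.13,1.531)
"
```

```text
d [16.322  -0.6092  0.0381] t -2.250777506075459 rows>= 9.792234074466293 1.8861264017392114 cos/sin J1 [-0.6799 -0.4045] [ 0.4344 -0.2784  0.133 ] [3.1304 0.0046 1.2953] 11.7667
```

Emit:
servo_tool(moves=[[1.2, 0, 0, -0.2, 1], [2.7, -0.1, 0, -0.4, 1], [4.2, -0.2, 0, -0.6, 1], [5.8, -0.2, 0, -0.8, 1], [7.4, -0.3, 0, -1, 1], [9, -0.3, 0, -1.2, 1], [10.6, -0.4, 0, -1.4, 1], [12.2, -0.5, 0, -1.6, 1], [13.8, -0.5, 0, -1.9, 1], [15.3, -0.6, 0, -2.2, 1]])

```text
time: 12.6
tool_pos: [0.5212, 0.0983, 0.1258]
ee_rot: [3.141, -0.0, 1.528]
wrist_force: [0.6, -0.6, -0.3]
width: 0.0121
finger_force: 30.0
```

Emit:
servo_tool(moves=[[0.5, 0, 0, 0, 1], [0.9, 0, 0.3, 0, 1], [0.9, 0, 0.8, 0, 1], [0.9, 0, 0.8, 0, 1], [0.9, 0, 0.8, 0, 1], [0.9, 0, 0.8, 0, 1]])

```text
time: 13.1
tool_pos: [0.5218, 0.1169, 0.1054]
ee_rot: [-3.141, 0.001, 1.523]
wrist_force: [0.4, -0.1, -0.6]
width: 0.0117
finger_force: 30.0
```

```bash
python3 -c "
from h import *
go(.5308,.1184,.06,1.531)
"
```

```text
d [0.0791 0.3597 1.8166] t -0.0740004195333108 rows>= 1.1112722780419828 0.062011524748584464 cos/sin J1 [0.1146 0.1621] [0.5218 0.1169 0.1054] [-3.1405  0.0006  1.5233] 13.1
```

Emit:
servo_tool(moves=[[0.1, 0.36, 0.5, -0.1, 1], [0.1, 0.36, 1.2, -0.1, 1], [0.1, 0.36, 1.6, -0.1, 1], [0.1, 0.36, 1.6, -0.1, 1], [0.1, 0.36, 1.6, -0.1, 1]])

```text
time: 13.52
tool_pos: [0.5308, 0.1198, 0.0656]
ee_rot: [-3.14, 0.0, 1.535]
wrist_force: [-0.3, -0.2, -0.0]
width: 0.0116
finger_force: 30.0
```

```bash
python3 -c "
from h import *
import pickle
go(.5308,.1184,.03,1.531)
o=robot.get_obs();s=robot.snapshot('wrist')
i=s['image'][90:290,200:460];cv2.imwrite('pics/w5.png',cv2.resize(i,None,fx=3,fy=3,interpolation=2))
"
```

```text
d [-0.0556  0.0055  1.4251] t 0.03694635470413212 rows>= 0.8550279749494749 0.030960632433630265 cos/sin J1 [0.1178 0.1537] [0.5308 0.1198 0.0656] [-3.1402  0.0002  1.5349] 13.5167
```

View pics/w5.png

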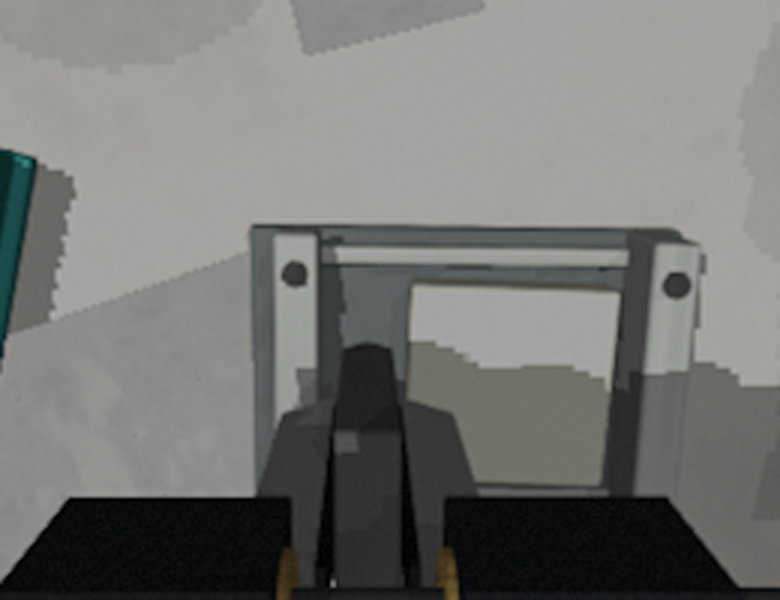

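The crop shows the spacer's lower end (columns 340–398) centred between the rail edge (318) and the tile edge (408), so I'll lower it.

Emit:
servo_tool(moves=[[-0.04, 0, 0.3, 0, 1], [-0.04, 0, 0.6, 0, 1], [-0.04, 0, 0.9, 0, 1], [-0.04, 0, 1.1, 0, 1], [-0.04, 0, 1.25, 0, 1], [-0.04, 0, 1.25, 0, 1]])

```text
time: 14.07
tool_pos: [0.5303, 0.1195, 0.0333]
ee_rot: [-3.139, 0.0, 1.536]
wrist_force: [0.0, -0.7, -0.3]
width: 0.0115
finger_force: 30.0
```

Emit:
servo_tool(moves=[[0, 0, 0.06, 0, 1], [0, 0, 0.12, 0, 1], [0, 0, 0.16, 0, 1], [0, 0, 0.16, 0, 1]])

```text
time: 14.4
tool_pos: [0.5313, 0.1196, 0.0307]
ee_rot: [3.141, -0.0, 1.536]
wrist_force: [0.8, 0.6, -1.5]
width: 0.0117
finger_force: 30.0
```

Emit:
servo_tool(moves=[[0, 0, 0.04, 0, 1], [0, 0, 0.08, 0, 1], [0, 0, 0.08, 0, 1], [0, 0, 0.08, 0, 1]])

```text
time: 14.73
tool_pos: [0.5312, 0.1196, 0.0287]
ee_rot: [-3.142, -0.0, 1.536]
wrist_force: [0.4, 0.9, -0.9]
width: 0.0123
finger_force: 30.0
```

Emit:
servo_tool(moves=[[0, 0, 0.03, 0, 1], [0, 0, 0.06, 0, 1], [0, 0, 0.06, 0, 1], [0, 0, 0.06, 0, 1]])

```text
time: 15.07
tool_pos: [0.5314, 0.1196, 0.0282]
ee_rot: [3.141, -0.0, 1.536]
wrist_force: [-2.3, 0.8, 5.5]
width: 0.0122
finger_force: 30.0
```

Emit:
servo_tool(moves=[[0, 0.04, -0.02, 0, 1], [0, 0.08, -0.02, 0, 1], [0, 0.12, -0.02, 0, 1], [0, 0.16, -0.02, 0, 1], [0, 0.2, -0.02, 0, 1], [0, 0.24, -0.02, 0, 1], [0, 0.28, -0.02, 0, 1], [0, 0.3, -0.02, 0, 1], [0, 0.3, -0.02, 0, 1]])

```text
time: 15.82
tool_pos: [0.5363, 0.1196, 0.0282]
ee_rot: [-3.136, -0.0, 1.536]
wrist_force: [-7.4, 0.5, 9.3]
width: 0.0122
finger_force: 30.0
```

Emit:
servo_tool(moves=[[0, 0.02, 0, 0, 1], [0, 0.04, 0, 0, 1], [0, 0.06, 0, 0, 1], [0, 0.08, 0, 0, 1], [0, 0.08, 0, 0, 1]])

```text
time: 16.23
tool_pos: [0.5382, 0.1195, 0.0281]
ee_rot: [-3.136, -0.0, 1.536]
wrist_force: [-8.3, 0.8, 10.0]
width: 0.0118
finger_force: 30.0
```

Emit:
servo_tool(moves=[[0, 0, -0.03, 0, 1], [0, 0.0, -0.06, 0, 1], [0, 0.02, -0.06, 0, 1], [0, 0.04, -0.06, 0, 1], [0, 0.04, -0.06, 0, 1]])

```text
time: 16.65
tool_pos: [0.5393, 0.1195, 0.0282]
ee_rot: [-3.136, -0.0, 1.536]
wrist_force: [-6.9, 1.0, 2.7]
width: 0.0118
finger_force: 30.0
```

Emit:
servo_tool(moves=[[0, 0.02, 0, 0, 1], [0, 0.04, 0, 0, 1], [0, 0.06, 0, 0, 1], [0, 0.08, 0, 0, 1], [0, 0.08, 0, 0, 1]])

```text
time: 17.07
tool_pos: [0.5394, 0.1195, 0.0282]
ee_rot: [-3.131, -0.0, 1.536]
wrist_force: [-11.0, 0.9, 6.6]
width: 0.0117
finger_force: 30.0
```

Emit:
servo_tool(moves=[[0, 0.02, -0.01, 0, 1], [0, 0.05, -0.02, 0, 1], [0, 0.08, -0.03, 0, 1], [0, 0.11, -0.04, 0, 1], [0, 0.14, -0.04, 0, 1], [0, 0.14, -0.04, 0, 1], [0, 0.14, -0.04, 0, 1]])

```text
time: 17.65
tool_pos: [0.5396, 0.1195, 0.0282]
ee_rot: [-3.124, 0.0, 1.536]
wrist_force: [-16.0, 1.8, 8.8]
width: 0.0119
finger_force: 30.0
```

```bash
python3 -c "
from h import *
import pickle
o=robot.get_obs();s=robot.snapshot('wrist');pickle.dump((s,o),open('w6.pkl','wb'))
print(o['tool_pos'],o['wrist_force'],o['wrist_torque'])
i=s['image'][120:280,220:440];cv2.imwrite('pics/w6.png',cv2.resize(i,None,fx=3.6,fy=3.6,interpolation=2))
"
```

```text
[0.5396 0.1195 0.0282] [-16.0436   1.7625   8.8488] [ 0.1435  3.5759 -0.1022]
```

View pics/w6.png

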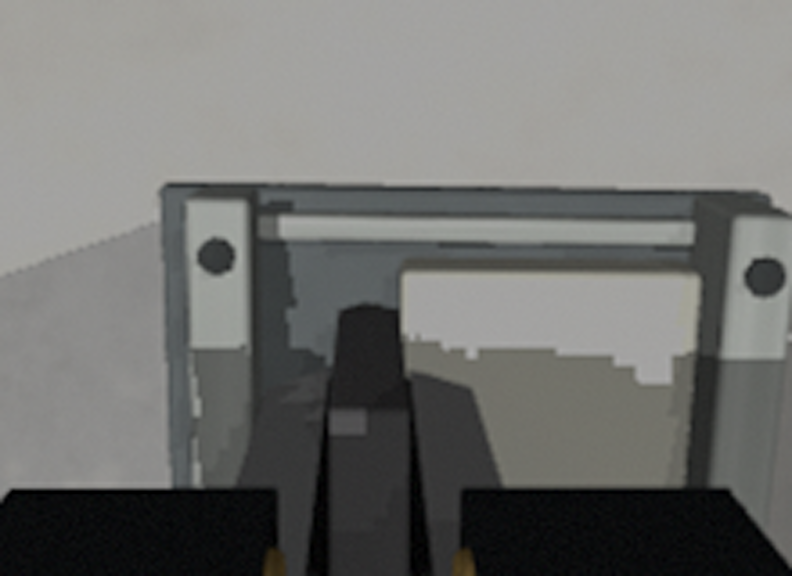

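The crop shows the tile's right edge meeting the foot of the fence along its whole visible length, (698,272) to (688,485), with no dark gap, and the spacer against its left edge. I'll hold briefly to check it is steady, then hand in.

Emit:
servo_tool(moves=[[0, 0.03, -0.01, 0, 1], [0, 0.05, -0.02, 0, 1], [0, 0.05, -0.02, 0, 1], [0, 0.05, -0.02, 0, 1], [0, 0.05, -0.02, 0, 1], [0, 0.05, -0.02, 0, 1], [0, 0.05, -0.02, 0, 1], [0, 0.05, -0.02, 0, 1]])

```text
time: 18.37
tool_pos: [0.5397, 0.1196, 0.0282]
ee_rot: [-3.121, 0.0, 1.536]
wrist_force: [-18.7, 0.7, 8.3]
width: 0.0118
finger_force: 30.0
```

```bash
python3 -c "
from h import *
o=robot.get_obs();print(o['tool_pos'],o['wrist_force'],o['finger_force'],o['width'])
if o['finger_force']>25 and -30<o['wrist_force'][0]<-12: print(robot.close_job())
"
```

```text
[0.5397 0.1196 0.0282] [-18.7364   0.7452   8.308 ] 30.010939836502075 0.011770407425944101
the job is handed in; nothing more can be done
None
```

The job is handed in at about 18 s: the broken spacer is in the green bowl, and the arm still holds the whole spacer, bottomed in frame_a, pressing the tile with about 19 N; in the last picture the tile looks flush along the back fence.

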